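Shut and latch the chisel box

TASK

Close up the chisel box on the bench: with the fingertips, push its sliding lid fully home, then push the wooden turn button round square across the lid, against its stop, so that the lid cannot slide out again. Only push: do not take the lid's raised batten or the button between the fingers, do not lift the box or shove it out of its place, leave the chisels in it, and leave the mallet, the whetstone and the big chisel on the bench alone.

Things in the scene. Friction and masses are not known exactly. Their poses are not given: they have to be found in the camera images.
- chisel_box: Loose pale wooden box, 124 (x) x 280 (y) x 70 mm high, about 2.5 kg, slides on the bench only if pushed with 10 N or more. Origin: centre of its underside, z up, y along its length. Its lid slides out over its +y end; the -y end wall stops it when shut. Side walls 12 mm thick, tops at z = 70; +y end wall 56 mm high. Two chisels lie inside.
- lid (a joint): Plywood lid 98 x 270 x 7 mm, top at z = 65 mm, in grooves along the box's y. 0 = shut (end flush with the box's +y end); positive = metres slid out to +y (at most 0.14). Slides with 1.5 N, stays where left, cannot be lifted out. Across its top a batten to push against, 60 (x) x 16 (y) mm, z = 65 to 86.
- batten (a point): Centre of the +y face of the lid's batten: in the box's frame x = 0, y = 103 mm + lid value, z = 76 mm. Pushing this face towards the box's -y shuts the lid.
- turn_button (a joint): Dark wooden bar 74 x 16 x 17 mm, z = 71.5 to 88.5 mm, turning on an upright pin on the box's +x wall, at x = 56, y = 120 mm in the box's frame; reaches 65 mm from the pin. Points along (-cos q, sin q) in the box's frame: q = 0 latched, across the lid, at its stop, 9 mm in front of the shut batten; 1.57 = along +y, open; at most 2.3 rad. Turns with 0.03 N m, stays where left.
- button_tip (a point): Centre of the free end of the turn button, 65 mm from its pivot, at z = 80 mm in the box's frame.
- wide_chisel: Loose chisel, 230 mm long, blade 36 mm wide, square wooden handle 26 mm; lies inside the box along its length, below the lid. Origin on its underside where handle meets blade; x towards the blade's tip. To be left there.
- narrow_chisel: Loose chisel, 200 mm long, blade 16 mm wide, square wooden handle 22 mm; lies inside the box beside the wide one, below the lid. Origin on its underside where handle meets blade; x towards the blade's tip. To be left there.
- slick: Loose big chisel, 320 mm long, blade 60 mm wide, 30 mm high, lying on the bench on the far (+x) side of the box. Origin on its underside where handle meets blade; x towards the blade's tip. Bystander.
- mallet: Loose round dark wooden mallet standing on its head, head 96 mm across, 225 mm high in all, on the bench beyond the box's -y end. Origin at the centre of its underside. Bystander.
- whetstone: Loose grey whetstone in a wooden tray, 70 x 170 x 30 mm high, lying on the bench off the box's +x side near its +y end. Origin at the centre of its underside. Bystander.
Not all that is in view belongs to the job. What is shaped like the wide_chisel but yellow is not meant. What is shaped like the narrow_chisel but white is not meant.

How it is judged:
By the outcome, as a careful person would: the job done as asked, in the order asked, and still so for the second after the job is handed in, with the robot touching nothing.
It also fails if it takes over 45 s, if anything falls off the work surface, if the arm or the gripper's body presses on something with over 40 N, if the wrist force passes 120 N, or if a joint passes its speed limit or range.

ROBOT

A 6-joint arm with a two-finger parallel gripper is mounted at the origin on the work surface. World frame = base frame: x ahead of the robot, y to its left, z up, the work surface at z = 0. Lengths are in mm, angles in rad, forces in N, time in s.
With the tool pointing down it reaches from about 300 to 875 mm from the base axis. Payload 4.2 kg.
Tool frame: the origin (TCP) lies midway between the tips of the shut fingers; the grasp point (between the pads) lies 19 mm behind it; z points along the fingers, y is the line along which they close (so a half turn about z gives the same grasp; the last joint's range is limited). The gripper opens to 85 mm and grips with 20 to 120 N. Pads are 22 mm wide; open, the fingers measure 114 mm over their backs; the gripper's body (76 mm by 85 mm) begins 54 mm behind the grasp point. The pads swing forward as they close: fully open they stand 13 mm farther back than shut.
Start: joints at [-1.137, 0.32, 1.565, -0, 1.257, -0.02], TCP at [252.076, -516.816, 231.338] pointing down, gripper open.
Joint ranges: [-3.11, 3.11], [-0.84, 2.01], [0.21, 2.61], [-1.34, 4.49], [0.05, 2.63], [-2.56, 2.56]. Speed limits (rad/s): [2.57, 2.57, 3.14, 3.14, 3.14, 3.14].

INTERFACE

Orientations are given as a unit quaternion [w, x, y, z].
In Python, from station import observe, camera, finish_job gives the robot as it stands.
- The arm moves only by the shell command python3 -m jog 'ROWS' [FORCE]. ROWS is JSON, one flat list of numbers, 7 for each row, row after row: the turn, a rotation vector about the tool's x, y, z in degrees, then the shift along the tool's x, y, z in m, then the finger opening in m, from 0 to 0.0854. In form: [wx, wy, wz, tx, ty, tz, hand, wx, wy, wz, tx, ty, tz, hand, ...]. A call has 1 to 8 rows; each row shifts and turns the commanded pose from where the row before left it, along the tool's axes as they then stand; what a row does not reach is not made up. A row lasts 1/8 s, in which the tool goes at most 62.5 mm and 10.7 degrees, less where a joint would pass 70% of its speed; a pose out of reach is approached as far as the arm can. A call is refused whole if a number of a shift passes 0.0625 or a number of a turn 10.7, either way. A call with a gripper value outside its range is refused whole. The fingers move at their own pace and stop on an object; FORCE is the grip in N (left out, the last holds). Time passes only in rows, so rows that do not move let the fingers close. It gives the time, the measured TCP pose, the force, the opening and the grip force at its end, in the units of the state.
- observe(): the state, without advancing time (a new reading comes with each control period).
- camera(name): name is "scene" or "top" or "wrist"; returns a dict with "frame" (384x512x3 uint8, blue, green, red), "range_z" (384x512 float32, mm along the optical axis (not along the pixel's ray), 0 where there is no reading), "fx", "fy", "cx", "cy" (pixels), "R" (3x3) and "t" (3): a world point X has camera coordinates R X + t; the wrist camera has in their place "tool_from_camera" (4x4, takes a point from camera to tool coordinates, whose origin is the TCP and whose axes are the flange's). Camera axes: x right, y down, z forward; pixel columns grow to the right and rows downward; lengths in mm; the calibration is good to about 2 mm. A picture is of the moment at which its call begins: read the wrist's pose just before it.
- finish_job(): hands the job in; it is judged then, once.
The state is a dict: "t": time; "q": joint angles; "qd": joint speeds; "tau": joint torques, N m; "ee_pos": TCP position; "tool_rot": TCP orientation; "force": force on the tool from outside, world axes, zero at the start; "ft_torque": the same for the moment, N m; "finger_gap": opening from 0.0 (shut) to 1.0 (fully open); "grasp_force": force on a finger pad.
Only numpy, scipy, OpenCV 4.12 (cv2) and the standard library are available. Lean on these libraries where they do the work, as an engineer would, in place of code of your own. Each camera call takes 0.05 s, during which the arm holds its last target. There are 200 camera calls.

## Working session

There is one attempt and no reset: what is moved stays moved. The work goes in short steps, Python scripts to look and compute and a shell command to move; the robot and the scene stay as the last step left them, time stands still between calls to the robot, and variables do not carry over. Pictures are saved under pics/ and viewed, at most 10 in all, crops included, and the job is handed in when it is done.

```bash
ls; mkdir -p pics
python3 - <<'E'
from station import observe,camera
import cv2,numpy as np,pickle
o=observe();print(o['ee_pos'],o['tool_rot'],o['t'],o['force'])
for n in ('top','scene'):
    c=camera(n);pickle.dump(c,open(f'{n}0.pkl','wb'));print(n,c['fx'],c['cx'],c['cy'],np.round(c['R'],3).tolist(),np.round(c['t']))
    cv2.imwrite(f'pics/{n}0.png',cv2.resize(c['frame'],(768,576)))
E
```

```text
pics
[ 251.87786049 -516.35507382  230.43269793] [-9.17478696e-04  9.74364944e-01  2.24971281e-01 -1.91714322e-04] 0.0 [-0.19474439 -0.94950778  0.38947479]
top 439.10530534639156 251.4365204996437 193.0483633083795 [[-0.02, -1.0, -0.017], [-0.995, 0.022, -0.099], [0.099, 0.015, -0.995]] [-10. 572. 996.]
scene 404.3595720050153 249.75720849863922 183.54411310233917 [[-0.546, 0.838, 0.01], [0.634, 0.42, -0.65], [-0.549, -0.348, -0.76]] [ 332. -303. 1464.]
```

View pics/top0.png

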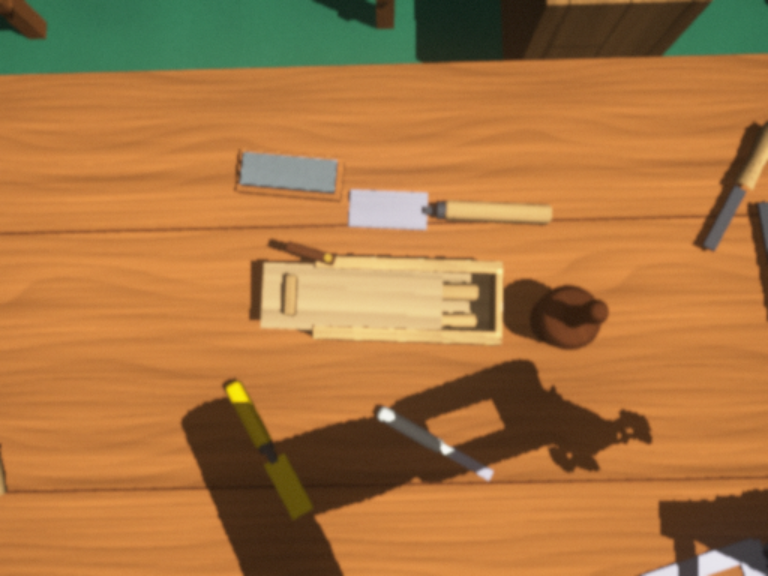

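View pics/scene0.png

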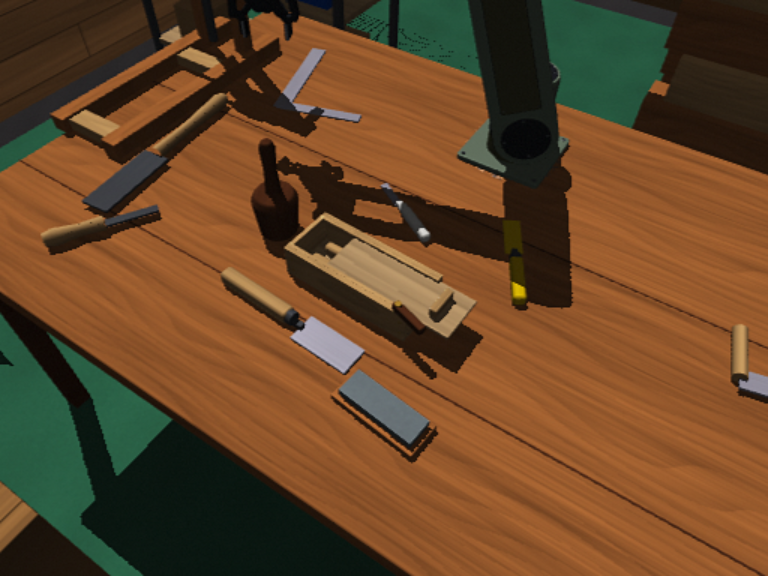

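Top view (768x576): the only box spans (313–503, 258–343), with its lid slid out to the left (world +y). Candidates: the lid's batten is the raised bar at (290,295). The turn button is the dark bar from its pin at (328,258) to its tip at (270,243). Lookalikes rejected: yellow chisel (265,450), white chisel (435,445). Bystanders: mallet (570,315), whetstone (290,173), slick (450,210). I'll check this in one close crop.

```bash
cat > h.py <<'E'
import numpy as np,cv2,pickle
def cast(c,u,v,z):
    d=c['R'].T@np.array([(u-c['cx'])/c['fx'],(v-c['cy'])/c['fy'],1.]);o=-c['R'].T@np.array(c['t'])
    return o+d*(z-o[2])/d[2]
E
python3 - <<'E'
from h import *
c=pickle.load(open('top0.pkl','rb'))
f=c['frame'][150:240,165:345]
cv2.imwrite('pics/crop.png',cv2.resize(f,None,fx=4.4,fy=4.4,interpolation=cv2.INTER_CUBIC))
E
```

```text
(no output)
```

View pics/crop.png

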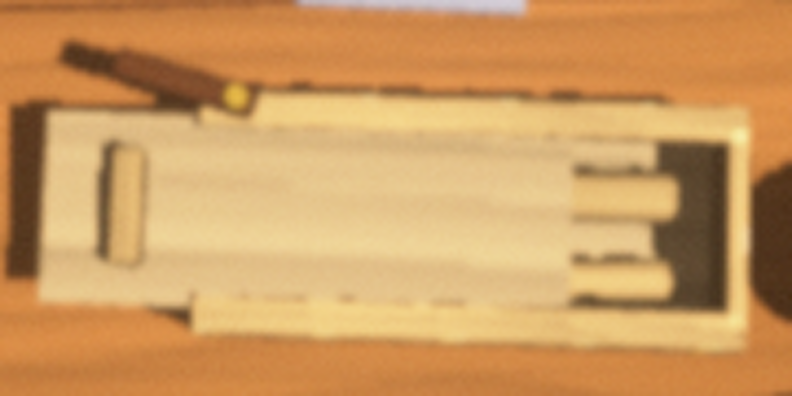

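The crop shows the batten's top at (127,204) on the drawn-out lid, and the button with its yellow pin at (237,97) pointing to (65,50), open. The choice holds.

Run:
```python
from h import *
c=pickle.load(open('top0.pkl','rb'))
P=lambda u,v,z:cast(c,165+(u+.5)/4.4-.5,150+(v+.5)/4.4-.5,z)[:2]
A,B,C=P(748,107,70),P(745,348,70),P(193,330,70)
print('corners',A,B,C,np.linalg.norm(A-B),np.linalg.norm(B-C))
yd=C-B;yd/=np.linalg.norm(yd)
xd=np.array([yd[1],-yd[0]])
pin=P(237,97,90);o=(A+C)/2
print('yaw',np.degrees(np.arctan2(-yd[0],yd[1])),'origin',o,'origin by pin',pin-56*xd-120*yd,'yd',yd)
loc=lambda p:np.round([(p-o)@xd,(p-o)@yd],1)
for n,q in dict(pin=pin,tip=P(65,50,88),bt=P(112,204,86),lidend=P(43,206,65)).items():print(n,q,loc(q))
# mallet, batten world
```

```text
corners [ 606.87040453 -210.02787035] [ 484.66320744 -203.78936148] [499.40211413  74.15185099] 122.36632712696473 278.33173185963966
yaw -3.0354868936872577 origin [553.13625933 -67.93800968] origin by pin [552.61048167 -68.30171531] yd [0.05295446 0.99859693]
pin [614.88644491  48.56446629] [ 55.5 119.6]
tip [641.08533127 135.28394907] [ 77.1 207.6]
bt [562.76474424 112.32354994] [1.000e-01 1.805e+02]
lidend [564.51815176 151.04001357] [-2.000e-01  2.193e+02]
```

```bash
python3 -m jog '[0,0,9.7,0,0,0,0, 0,0,9.7,0,0,0,0, 0,0,9.7,0,0,0,0, 0,0,0,0.023,-0.0574,0,0, 0,0,0,0.023,-0.0574,0,0, 0,0,0,0.023,-0.0574,0,0, 0,0,0,0.023,-0.0574,0,0, 0,0,0,0.023,-0.0574,0,0]'
```

```text
t: 1.1
ee_pos: [382.8, -234.5, 231.1]
tool_rot: [-0.0, 1.0, -0.027, 0.0]
force: [0.5, -0.2, 0.4]
finger_gap: 0.003
grasp_force: 0.0
```

```bash
python3 -m jog '[0,0,0,0.023,-0.0574,0,0, 0,0,0,0.023,-0.0574,0,0, 0,0,0,0.023,-0.0574,0,0, 0,0,0,0.023,-0.0574,0,0, 0,0,0,0.023,-0.0574,0,0, 0,0,0,0.023,-0.0574,0,0, 0,0,0,0.023,-0.0574,0,0, 0,0,0,0,0,0,0]'; python3 -c "
from station import observe
o=observe();print(o)"
```

```text
t: 2.1
ee_pos: [565.8, 159.6, 230.0]
tool_rot: [-0.0, 1.0, -0.025, -0.0]
force: [-0.2, -0.6, 0.7]
finger_gap: 0.001
grasp_force: 0.0
{'t': 2.1, 'q': array([2.55048841e-01, 3.41101767e-01, 1.53580743e+00, 7.06889438e-04,
       1.26539013e+00, 1.87494100e+00]), 'qd': array([-0.05877536, -0.03933193,  0.05880289, -0.03905429,  0.02786961,
       -0.02057   ]), 'tau': array([  1.73061043, -41.92493677, -24.54678118,   0.31185016,
        -0.2391623 ,   0.1349712 ]), 'ee_pos': array([565.79855134, 159.62513548, 230.01124903]), 'tool_rot': array([-2.26452124e-04,  9.99695979e-01, -2.46518077e-02, -4.32634035e-04]), 'force': array([-0.22004017, -0.63483755,  0.74948937]), 'ft_torque': array([ 0.00479018,  0.03121431, -0.00277974]), 'grasp_force': 0.0, 'finger_gap': 0.0013029530666514438}
```

```bash
python3 -m jog '[0,0,0,0,0,0.05,0, 0,0,0,0,0,0.05,0, 0,0,0,0,0,0.037,0, 0,0,0,0,0,0.02,0, 0,0,0,0,0.01,0,0, 0,0,0,0,0.01,0,0, 0,0,0,0,0,0,0, 0,0,0,0,0,0,0]'
python3 - <<'E'
from station import *
import cv2
cv2.imwrite('pics/w1.png',camera('wrist')['frame'])
E
```

```text
t: 3.1
ee_pos: [564.4, 135.9, 75.3]
tool_rot: [-0.0, 1.0, -0.027, 0.001]
force: [-0.4, -0.2, -0.0]
finger_gap: -0.002
grasp_force: 0.0
```

View pics/w1.png

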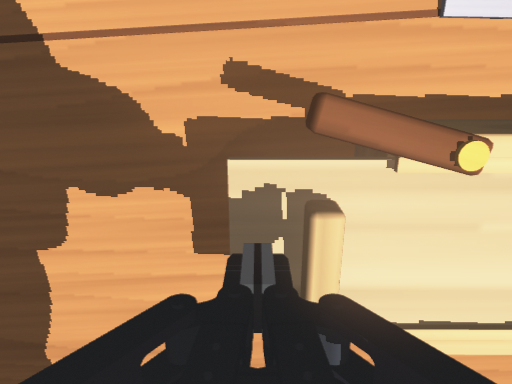

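The wrist view shows the shut fingertips at (258,260) with the batten's +y face clear ahead of them at (303,250). The button is swung open from its pin at (473,157) to (315,110). Next I push the lid.

```bash
python3 -m jog '[0,0,0,0,0.008,0.002,0, 0,0,0,0,0.008,0,0, 0,0,0,0,0.008,0,0, 0,0,0,0,0.01,0,0, 0,0,0,0,0.01,0,0, 0,0,0,0,0.01,0,0, 0,0,0,0,0.01,0,0, 0,0,0,0,0.008,0,0]'
```

```text
t: 4.15
ee_pos: [559.8, 63.4, 72.3]
tool_rot: [0.0, 1.0, -0.027, -0.0]
force: [0.5, 0.5, -1.0]
finger_gap: 0.005
grasp_force: 0.8
```

```bash
python3 -m jog '[0,0,0,0,0.004,0,0, 0,0,0,0,0.003,0,0,0,0,0,0,0,0,0]'
python3 - <<'E'
from station import *
import cv2
from h import *
c=camera('top')
cv2.imwrite('pics/t1.png',cv2.resize(c['frame'][130:250,165:345],None,fx=4.4,fy=4.4,interpolation=cv2.INTER_CUBIC))
E
```

```text
t: 4.53
ee_pos: [559.5, 56.9, 72.3]
tool_rot: [0.0, 1.0, -0.027, -0.0]
force: [0.1, 0.8, -0.4]
finger_gap: -0.002
grasp_force: 0.0
```

View pics/t1.png

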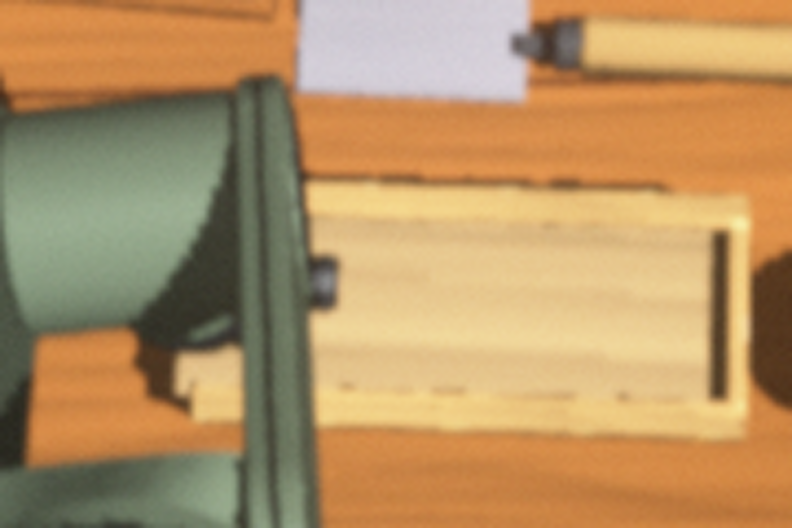

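The top view shows the lid following, with a gap of about 9 mm left (dark strip 711–730 px) and the box unmoved.

```bash
python3 -m jog '[0,0,0,0,0.003,0,0, 0,0,0,0,0.003,0,0,0,0,0,0,0.001,0,0, 0,0,0,0,0,0,0]'; for i in 1 ; do python3 -m jog '[0,0,0,0,0.001,0,0, 0,0,0,0,0,0,0]'; done
```

```text
t: 5.08
ee_pos: [559.2, 50.0, 72.3]
tool_rot: [0.0, 1.0, -0.027, 0.0]
force: [0.8, 1.7, -0.6]
finger_gap: -0.001
grasp_force: 0.4
t: 5.32
ee_pos: [559.2, 49.2, 72.3]
tool_rot: [0.0, 1.0, -0.027, 0.0]
force: [-0.8, 0.2, 0.0]
finger_gap: 0.001
grasp_force: 0.6
```

```bash
python3 -m jog '[0,0,0,0,0.001,0,0, 0,0,0,0,0,0,0]'|grep -E 'ee|force:'
```

```text
ee_pos: [559.1, 48.2, 72.4]
force: [0.5, 1.5, 1.7]
grasp_force: 0.8
```

```bash
python3 -m jog '[0,0,0,0,0.001,0,0, 0,0,0,0,0,0,0]'|grep -E 'ee|force:'
```

```text
ee_pos: [559.1, 48.1, 72.3]
force: [-0.1, 5.4, 0.3]
grasp_force: 2.6
```

The force jumped to 5.4 N with no further travel, so the lid is home. Now round to the outer side of the button.

```bash
python3 -m jog '[0,0,0,0,-0.02,0,0, 0,0,0,0,0,-0.05,0, 0,0,0,0,0,0,0, 0,0,0,0.05,-0.012,0,0, 0,0,0,0.052,-0.012,0,0, 0,0,0,0,0,0,0, 0,0,0,0,0,0.025,0, 0,0,0,0,0,0,0]'
python3 - <<'E'
from station import *
import cv2
cv2.imwrite('pics/w2.png',camera('wrist')['frame'])
E
```

```text
t: 6.82
ee_pos: [660.4, 85.5, 94.5]
tool_rot: [0.001, 1.0, -0.027, -0.003]
force: [-0.3, -0.8, 0.4]
finger_gap: 0.002
grasp_force: 0.0
```

View pics/w2.png

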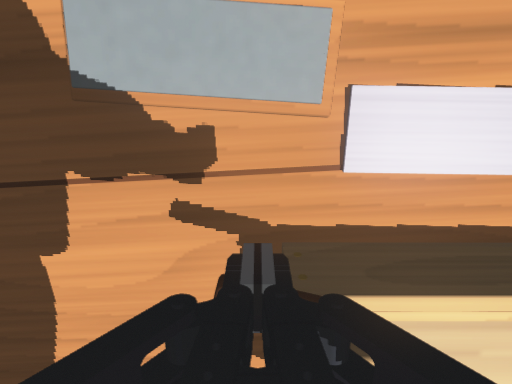

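The wrist view shows the fingers beyond the box's +x side, over bare bench. The whetstone (200,55) and slick (430,130) are clear, and the button is hidden below and behind the fingers. I'll work out the pushing arc.

Run:
```python
import numpy as np
p=np.array([99.1,159.])
for q in [1.84,1.6,1.4,1.2,1.0,.8,.6,.4,.2,.1,0]:
    s,c=np.sin(q),np.cos(q);t=np.array([56,120])+48*np.array([-c,s])+(8+11*s+13*abs(c))*np.array([s,c])
    d=t-p;p=t;print(q,t.round(1),'tool mm',(d*[1,-1]).round(1))
```

```text
1.84 [ 90.  160.4] tool mm [-9.1 -1.4]
1.6 [ 76.8 167.4] tool mm [-13.3  -7. ]
1.4 [ 68.6 170.9] tool mm [-8.2 -3.5]
1.2 [ 60.  173.1] tool mm [-8.6 -2.2]
1.0 [ 50.5 173.5] tool mm [-9.5 -0.5]
0.8 [ 40.5 171.8] tool mm [-10.    1.7]
0.6 [ 30.5 167.7] tool mm [-10.    4.1]
0.4 [ 21.2 161. ] tool mm [-9.2  6.7]
0.2 [ 13.5 152. ] tool mm [-7.7  9. ]
0.1 [ 10.4 146.7] tool mm [-3.1  5.3]
0 [  8. 141.] tool mm [-2.4  5.7]
```

```bash
python3 -m jog '[0,0,0,0,0,0.018,0, 0,0,0,0,0,0,0, 0,0,0,-0.009,-0.001,0,0, 0,0,0,-0.007,-0.004,0,0, 0,0,0,-0.007,-0.004,0,0, 0,0,0,-0.008,-0.003,0,0, 0,0,0,-0.009,-0.002,0,0, 0,0,0,0,0,0,0]'
```

```text
t: 7.88
ee_pos: [623.1, 102.1, 79.4]
tool_rot: [-0.0, 1.0, -0.027, -0.0]
force: [0.1, -0.3, -0.6]
finger_gap: -0.004
grasp_force: 0.0
```

```bash
python3 -m jog '[0,0,0,-0.009,-0.0005,0,0, 0,0,0,-0.01,0.002,0,0, 0,0,0,-0.01,0.004,0,0, 0,0,0,0,0,0,0]'
python3 - <<'E'
from station import *
import cv2
cv2.imwrite('pics/w3.png',camera('wrist')['frame'])
E
```

```text
t: 8.38
ee_pos: [593.5, 97.5, 79.3]
tool_rot: [0.0, 1.0, -0.027, -0.001]
force: [0.0, -1.1, -0.5]
finger_gap: 0.001
grasp_force: 0.0
```

View pics/w3.png

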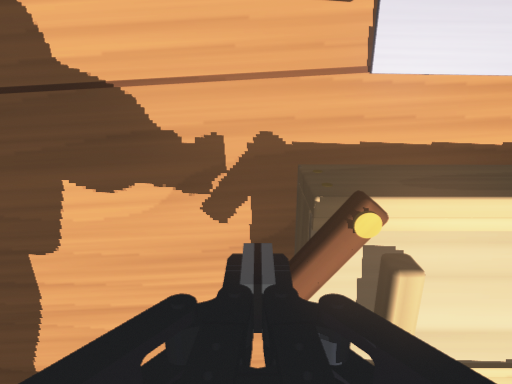

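The wrist view shows the button swung to about 45°, from its pin at (368,225) to beside the fingers at (295,290), with the batten still shut at (405,285). I'll keep going along the arc.

```bash
python3 -m jog '[0,0,0,-0.009,0.007,0,0, 0,0,0,-0.008,0.009,0,0, 0,0,0,-0.004,0.005,0,0, 0,0,0,-0.003,0.003,0,0, 0,0,0,0,0,0,0]'
```

```text
t: 9.05
ee_pos: [569.1, 74.8, 79.2]
tool_rot: [0.0, 1.0, -0.027, -0.0]
force: [0.5, 0.7, -0.3]
finger_gap: 0.001
grasp_force: 0.0
```

```bash
python3 -m jog '[0,0,0,0,0.001,0,0, 0,0,0,0,0.001,0,0, 0,0,0,0,0,0,0]'
```

```text
t: 9.43
ee_pos: [569.4, 73.2, 79.2]
tool_rot: [0.0, 1.0, -0.027, -0.0]
force: [-0.5, 0.3, 0.7]
finger_gap: -0.0
grasp_force: 0.2
```

```bash
python3 -m jog '[0,0,0,0,0.001,0,0, 0,0,0,0,0,0,0]'|grep -E 'ee|force:'
```

```text
ee_pos: [569.4, 72.2, 79.3]
force: [0.0, 0.2, -0.4]
grasp_force: 0.2
```

```bash
python3 -m jog '[0,0,0,0,0.0007,0,0, 0,0,0,0,0,0,0]'|grep -E 'ee|force:'
```

```text
ee_pos: [569.3, 71.6, 79.3]
force: [-0.2, 1.7, -0.3]
grasp_force: 0.6
```

```bash
python3 -m jog '[0,0,0,0,0.0007,0,0, 0,0,0,0,0,0,0]'|grep -E 'ee|force:'
```

```text
ee_pos: [569.3, 71.3, 79.3]
force: [-1.3, 4.6, -0.4]
grasp_force: 1.8
```

```bash
python3 -m jog '[0,0,0,0,0.0005,0,0, 0,0,0,0,0,0,0]'|grep -E 'ee|force:'
```

```text
ee_pos: [569.3, 71.1, 79.3]
force: [-1.4, 5.4, -0.5]
grasp_force: 2.6
```

The button is at its stop, at 5.4 N. I'll retract and look.

```bash
python3 -m jog '[0,0,0,0,-0.01,0,0, 0,0,0,0,-0.03,0,0, 0,0,0,0,0,-0.05,0, 0,0,0,0,0,-0.06,0, 0,0,0,-0.04,-0.045,-0.01,0, 0,0,0,-0.04,-0.045,0,0, 0,0,0,-0.04,-0.045,0,0, 0,0,0,-0.04,-0.045,0,0]'; python3 -m jog '[0,0,0,-0.03,-0.045,0,0, 0,0,0,0,-0.05,0,0,0,0,0,0,0,0,0]'
python3 - <<'E'
from station import *
import cv2
c=camera('top')
cv2.imwrite('pics/t2.png',cv2.resize(c['frame'][120:250,165:345],None,fx=4.4,fy=4.4,interpolation=cv2.INTER_CUBIC))
cv2.imwrite('pics/s2.png',cv2.resize(camera('scene')['frame'][110:300,120:360],None,fx=3,fy=3,interpolation=cv2.INTER_CUBIC))
E
```

```text
t: 11.42
ee_pos: [420.5, 299.7, 199.6]
tool_rot: [0.0, 1.0, -0.027, 0.001]
force: [1.1, 0.8, 0.9]
finger_gap: -0.004
grasp_force: 0.0
t: 11.8
ee_pos: [396.6, 397.9, 199.1]
tool_rot: [-0.0, 1.0, -0.025, 0.001]
force: [0.6, -0.6, -0.2]
finger_gap: -0.002
grasp_force: 0.0
```

View pics/t2.png

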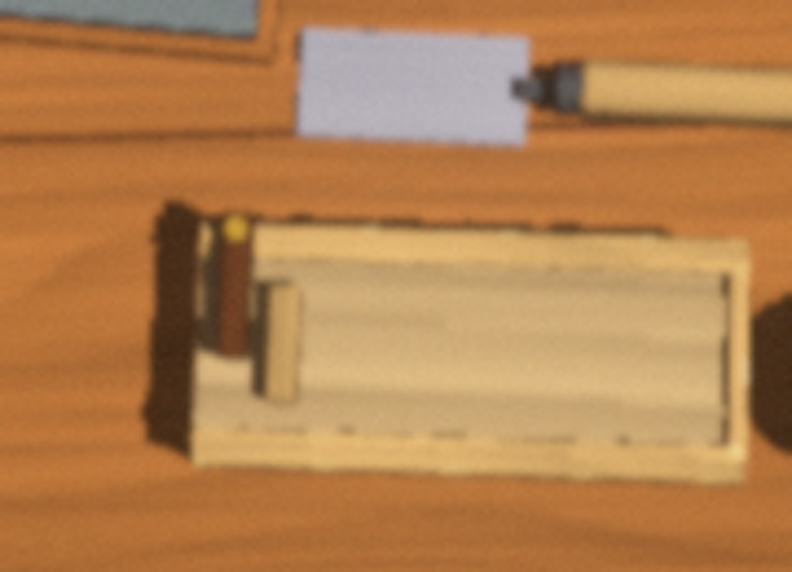

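View pics/s2.png

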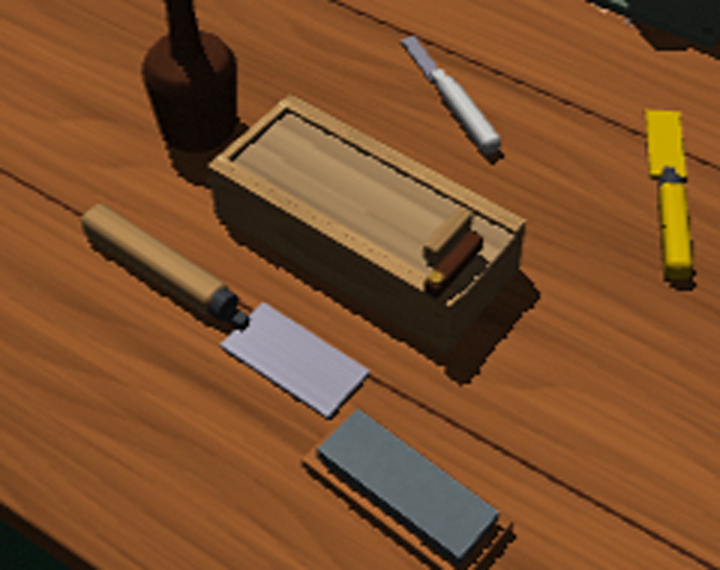

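The top and scene views show the lid flush at its +y end (195 px) with no gap at the far wall (725 px). The button lies square across the lid from (235,228) to (232,355), in front of the batten at (280,340). The box and bystanders are unmoved, so I'm handing it in.

```bash
python3 -c "
from station import finish_job
print(finish_job())"
```

```text
the job is handed in; nothing more can be done
None
```

The chisel box is closed: its lid was pushed fully home, then the turn button was pushed square across it against its stop; the box and bystanders look unmoved, and the job was handed in at about 12 s.

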